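# Snap in and tug-check a brush-rest post

## Robot

A 6-joint arm with a two-finger parallel gripper is mounted at the origin on a cart in front of the work surface, level with it; the furniture and walls round the work are solid. World frame = base frame: x ahead of the robot, y to its left, z up, the work surface at z = 0. Lengths are in m, angles in rad, forces in N, time in s.
With the tool pointing down it reaches from about 0.3 to 0.875 m from the base axis. Payload 6.4 kg.
Tool frame: the origin (TCP) lies on the centre line of the jaws, within the pads' length; the fingertips stand 8 mm ahead of it and the grasp point (between the pads) lies 11 mm behind it; y points along the fingers, x is the direction in which the jaws open and shut, and the axes are right-handed (so a half turn about y gives the same grasp; the last joint's range is limited). The gripper opens to 88 mm and grips with 3 to 60 N. Pads are 18 mm wide; open, the fingers measure 123 mm over their backs; the gripper's body (75 mm by 187 mm) begins 45 mm behind the grasp point.
Start: joints at [1.008, 0.181, 1.607, -0, 1.354, -0.206], TCP at [0.201, 0.539, 0.247] pointing down, gripper open.
Joint ranges: [-2.99, 2.99], [-0.89, 2.07], [0.3, 2.58], [-1.14, 4.28], [0, 2.63], [-3.12, 3.12]. Speed limits (rad/s): [2.57, 2.57, 3.01, 3.14, 3.14, 3.14].

## Interface

Orientations are given as [roll, pitch, yaw] about the fixed x, y, z axes, in that order (R = Rz(yaw) Ry(pitch) Rx(roll)).
In Python, from station import r, eyes gives the robot as it stands.
- The arm moves only by the shell command python3 -m inch 'ROWS' [OPENING] [FORCE]. ROWS is JSON, a list of rows, each an object with "offset": the shift along the tool's x, y, z in units of 25 mm (1.0 is 25 mm), a list of three; "rotation": the turn, a rotation vector about the tool's x, y, z in units of 6 degrees (1.0 is 6 degrees), a list of three. In form: [{"offset": [dx, dy, dz], "rotation": [ax, ay, az]}, ...]. A call has 1 to 12 rows; each row shifts and turns the pose as measured when the row begins, along the tool's axes as they then stand; what a row does not reach is not made up. A row lasts 1/10 s, in which the tool goes at most 50 mm and 8.59 degrees, less where a joint would pass 70% of its speed; a pose out of reach is approached as far as the arm can. A call is refused whole if a number of a shift passes 1 or a number of a turn 1, either way. A call with a gripper value outside its range is refused whole. OPENING is the closure, from 0 (fully open) to 1 (shut), set as the call begins (- or left out, the last holds). The fingers move at their own pace and stop on an object; FORCE is the grip in N (left out, the last holds). Time passes only in rows, so rows that do not move let the fingers close. It gives the time, the measured TCP pose, the force and the opening at its end, in the units of the state.
- r.state(): the state, without advancing time (a new reading comes with each control period).
- eyes.grab_frame(name): name is "side" or "top"; returns a dict with "pixels" (420x560x3 uint8, red, green, blue), "intrinsics" (3x3 intrinsics, pixels), "world_to_cam" (4x4, takes a point from world to camera coordinates). Camera axes: x right, y down, z forward; pixel columns grow to the right and rows downward; lengths in m; the calibration is good to about 2 mm. A picture is of the moment at which its call begins. There is no depth.
- r.sign_off(): hands the job in, once; it reports no verdict.
The state is a dict: "t": time; "joint_pos": joint angles; "joint_vel": joint speeds; "effort": joint torques, N m; "eef_pos": TCP position; "eef_rot": TCP orientation; "wrist_force": force on the tool from outside, world axes, zero at the start; "moment": the same for the moment, N m; "width": finger opening in m.
Only numpy, scipy, OpenCV 4.12 (cv2) and the standard library are available. Lean on these libraries where they do the work, as an engineer would, in place of code of your own. Each camera call takes 0.05 s, during which the arm holds its last target.

## Task

Take the spare post out of the small wooden rack, put it into the empty sprung socket of the brush rest and press it straight down until it snaps fully home, never pressing with more than about 20 N. Then check that it is held: pull it straight up with about 10 N, steadily for a good second, never more than 15 N. Let go and leave it upright, fully home; do not disturb the things lying around.

Things in the scene. Friction and masses are not known exactly. Their poses are not given: they have to be found in the camera images.
- post: Loose spare post, about 60 g. Origin on its axis at the underside of its brass shoulder, z up the axis. Above: shoulder 30 mm dia, 5 mm thick; pale wood neck 18 mm dia from 5 to 46 mm (grip here); brass cap 26 mm dia, top at 56 mm. Below: steel stem 26 mm long, 14 mm dia, grooved, tapering to 6 mm over the lowest 8 mm. Starts upright in the rack, shoulder on its top.
- rack: Small wooden rack block, 64 x 64 x 30 mm (70 x 70 mm foot), fixed. Origin at the centre of its underside. A through hole of 17 mm dia in its middle holds the spare post.
- stand: Brush rest, fixed: wooden base 68 mm (its x) by 174 mm (its y), 34 mm high, on a 78 x 184 mm plinth. Origin at the centre of the underside, z up. At y = +55 mm a post like the spare one is fitted for good, its shoulder at 46 mm, its top at 102 mm. At y = -55 mm is the empty sprung socket.
- socket_mouth (a point): Centre of the mouth of the empty socket, a square brass block 34 x 34 mm that stands 12 mm out of the base (top 46 mm above the stand's underside). Hole 16 mm dia, 28 mm deep, 3 mm chamfer; its axis is this point's z (up). Moves up and down with the socket. The post is home when its origin is at this point.
- socket (a joint): Height of the sprung socket in m: 0 at rest, positive pulled up, negative pressed down. It floats on a spring and gives several mm under press (at most 11) and tug (at most 9). Four spring balls in the hole let the post go home only at about 10 to 13 N of press, then hold it against a pull of up to about 17 N.
- brush_fan: Bystander: red fan brush, 135 x 52 x 14 mm, lying; origin at the centre of its underside.
- spoon_oval: Bystander: brass spoon, 178 x 28 x 12 mm, lying; origin at the centre of its underside.
- brass_dish: Bystander: shallow brass dish, 60 mm dia, 13 mm high; origin at the centre of its underside.
- sand_scoop: Bystander: steel scoop, 55 x 64 x 18 mm; origin at the centre of its underside.
- hake_brush: Bystander: flat hair brush, 82 x 37 x 9 mm, lying; origin at the centre of its underside.
- press_board_1: Bystander: thin wooden board, 42 x 165 x 7 mm, lying; origin at the centre of its underside.
Not all that is in view belongs to the job. There is more than one size of the stand; the one meant has the size given above.

How it is judged:
By the outcome, as a careful person would: the job done as asked, in the order asked, and still so for the second after the job is handed in, with the robot touching nothing.
It also fails if it takes over 58 s, if anything falls off the work surface, if the arm or the gripper's body presses on something with over 40 N, if the wrist force passes 120 N, or if a joint passes its speed limit or range.

## Working session

There is one attempt and no reset: what is moved stays moved. The work goes in short steps, Python scripts to look and compute and a shell command to move; the robot and the scene stay as the last step left them, time stands still between calls to the robot, and variables do not carry over. Pictures are saved under pics/ and viewed, and the job is handed in when it is done.

```bash
ls; mkdir -p pics; python3 - <<'E'
from station import r, eyes
import cv2
for n in ("side","top"):
    f=eyes.grab_frame(n); cv2.imwrite(f"pics/{n}0.png",f["pixels"][:,:,::-1])
    print(n,f["intrinsics"].tolist(),f["world_to_cam"].tolist())
print(r.state())
E
```

```text
pics
side [[413.02654403777206, 0.0, 279.38240733396464], [0.0, 413.02654403777206, 212.4559069876508], [0.0, 0.0, 1.0]] [[-0.9453266751186588, -0.3257942436340725, -0.014682919464601507, 0.45999106852784744], [-0.21093702616340518, 0.6451524046572443, -0.7343595480133108, 0.14035206619776053], [0.2487228343004323, -0.6911124984978043, -0.6786018465327676, 1.6772815660360796], [0.0, 0.0, 0.0, 1.0]]
top [[393.51911988031475, 0.0, 280.99303306313124], [0.0, 393.51911988031475, 213.89009991198802], [0.0, 0.0, 1.0]] [[-0.000899121305768475, -0.9999388068567824, -0.011026065604392517, 0.0220426355626929], [-0.9921850849715912, 0.002267781688197599, -0.12475421566476701, 0.4978355438978034], [0.12477158627185131, 0.010827728665307897, -0.9921264090584208, 1.4210517462175094], [0.0, 0.0, 0.0, 1.0]]
{'t': 0.1, 'joint_pos': array([ 1.00769405e+00,  1.81483958e-01,  1.60787422e+00, -3.17879174e-06,
        1.35378859e+00, -2.06326711e-01]), 'joint_vel': array([ 0.00021236, -0.00177016, -0.00340865, -0.0016023 ,  0.00068255,
       -0.00201757]), 'effort': array([ 6.40271428e-04, -4.34824741e+01, -3.42695475e+01,  7.05145276e-02,
        3.40772839e-02, -4.09463405e-05]), 'eef_pos': array([0.20057282, 0.53839936, 0.24590687]), 'eef_rot': array([-1.57048098e+00,  1.52178291e-03,  1.21402169e+00]), 'wrist_force': array([ 0.62648116,  0.5724472 , -0.84030236]), 'moment': array([-0.01652448, -0.01210799, -0.00012848]), 'width': 0.08831740589122707}
```

View pics/side0.png

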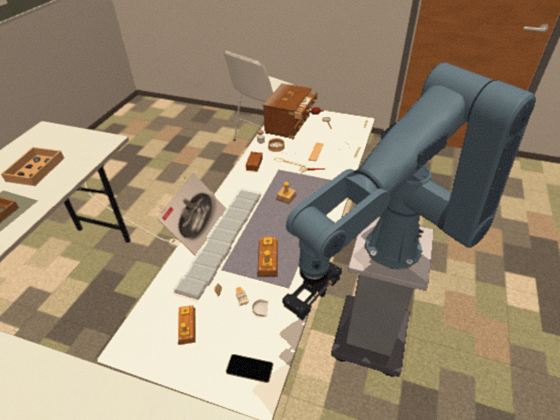

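View pics/top0.png

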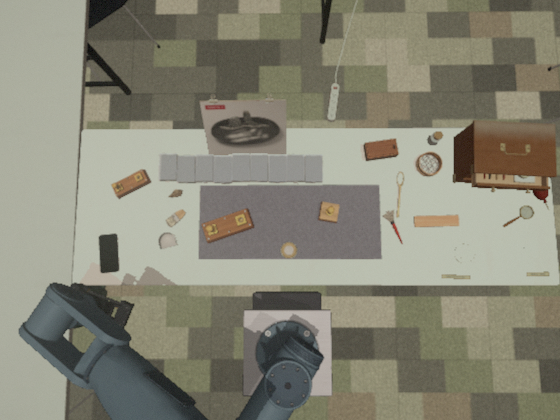

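```bash
python3 - <<'E'
import cv2,numpy as np
t=cv2.imread("pics/top0.png"); s=cv2.imread("pics/side0.png")
def c(i,x,y,w,h,k,n):
    cv2.imwrite(n,cv2.resize(i[y:y+h,x:x+w],None,fx=k,fy=k,interpolation=cv2.INTER_CUBIC))
c(t,195,190,100,70,8,"pics/c1.png")
c(t,300,180,70,50,10,"pics/c2.png")
c(s,240,170,80,110,5.4,"pics/c3.png")
a=cv2.resize(t[160:210,100:160],None,fx=6,fy=6,interpolation=cv2.INTER_CUBIC)
b=cv2.resize(s[295:350,165:215],None,fx=6,fy=6,interpolation=cv2.INTER_CUBIC)
o=np.zeros((340,700,3),np.uint8);o[:300,:360]=a;o[:330,370:670]=b;cv2.imwrite("pics/c4.png",o)
E
```

```text
(no output)
```

View pics/c1.png

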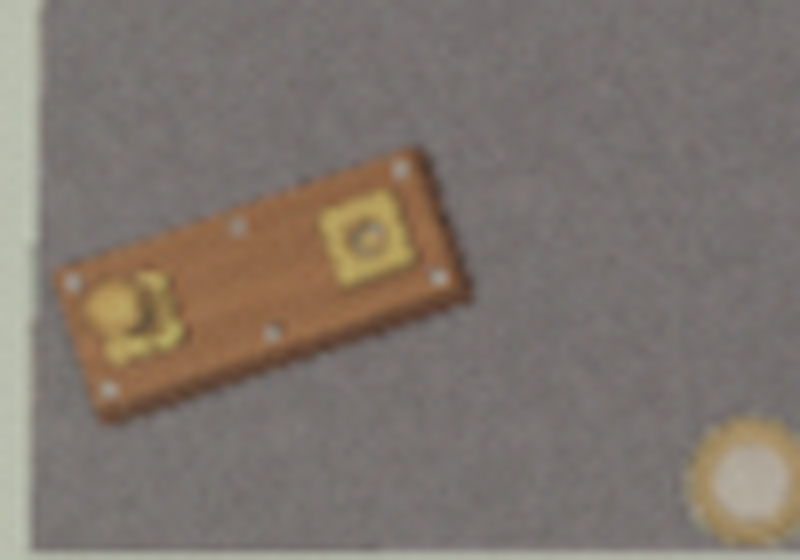

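View pics/c2.png

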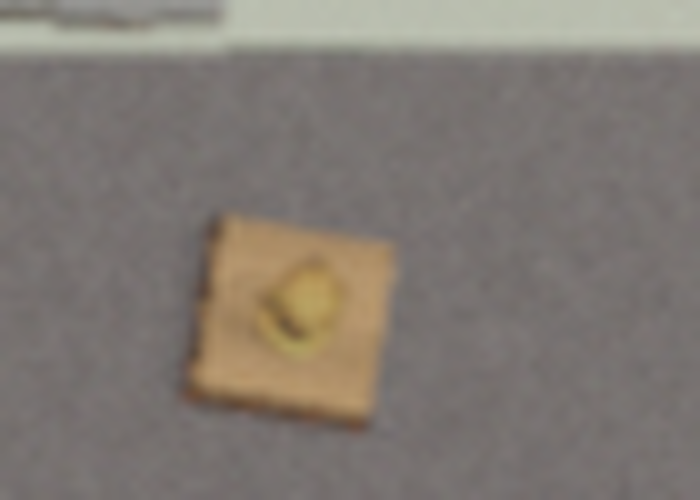

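View pics/c3.png

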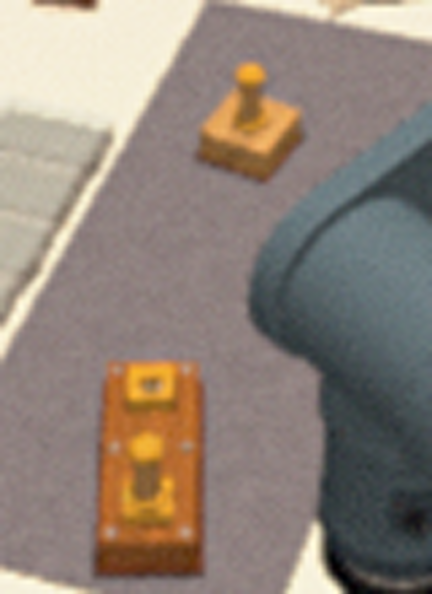

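View pics/c4.png

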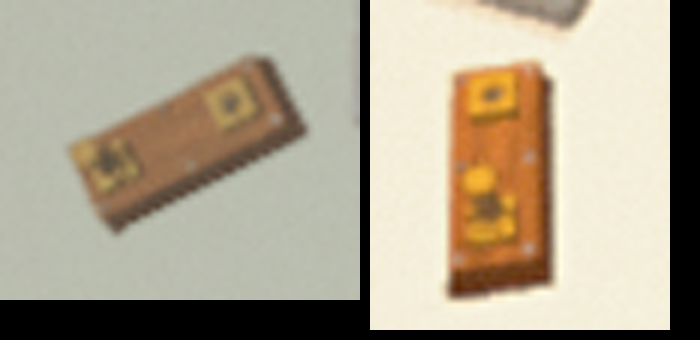

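```bash
cat > h.py <<'E'
import numpy as np, cv2
from scipy.optimize import least_squares
K={'side':np.array([[413.0265,0,279.3824],[0,413.0265,212.4559],[0,0,1]]),'top':np.array([[393.5191,0,280.993],[0,393.5191,213.8901],[0,0,1]])}
T={'side':np.array([[-0.9453266751186588,-0.3257942436340725,-0.014682919464601507,0.45999106852784744],[-0.21093702616340518,0.6451524046572443,-0.7343595480133108,0.14035206619776053],[0.2487228343004323,-0.6911124984978043,-0.6786018465327676,1.6772815660360796]]),
'top':np.array([[-0.000899121305768475,-0.9999388068567824,-0.011026065604392517,0.0220426355626929],[-0.9921850849715912,0.002267781688197599,-0.12475421566476701,0.4978355438978034],[0.12477158627185131,0.010827728665307897,-0.9921264090584208,1.4210517462175094]])}
def proj(n,P):
    P=np.atleast_2d(P); q=(T[n][:,:3]@P.T).T+T[n][:,3]; q=(K[n]@q.T).T; return q[:,:2]/q[:,2:]
def ray(n,uv,z):
    d=np.linalg.inv(K[n])@np.array([uv[0],uv[1],1.]); R=T[n][:,:3];c=-R.T@T[n][:,3]; d=R.T@d
    return c+d*(z-c[2])/d[2]
E
python3 - <<'E'
from h import *
c1=lambda u,v:(195+(u+.5)/8-.5,190+(v+.5)/8-.5)
c2=lambda u,v:(300+(u+.5)/10-.5,180+(v+.5)/10-.5)
c3=lambda u,v:(240+(u+.5)/5.4-.5,170+(v+.5)/5.4-.5)
print("sock top",ray('top',c1(367,237),.046),"side",ray('side',c3(151,383),.046))
print("cap  top",ray('top',c1(115,305),.102),"side",ray('side',c3(147,441),.102))
print("spare top",ray('top',c2(308,290),.086),"side",ray('side',c3(250,72),.086))
C=[ray('top',c1(*p),.034) for p in [(60,270),(415,150),(465,295),(105,420)]]
print(np.array(C),np.mean(C,0),[np.linalg.norm(C[i]-C[i-1]) for i in range(4)])
R=[ray('top',c2(*p),.030) for p in [(222,215),(396,243),(372,415),(200,390)]]
print(np.array(R),np.mean(R,0),[np.linalg.norm(R[i]-R[i-1]) for i in range(4)])
S=[ray('side',c3(*p),.034) for p in [(107,363),(202,365),(200,545),(97,545)]]
print(np.array(S),np.mean(S,0))
c4=lambda u,v:(100+u/6-.4,160+v/6-.4)
Q=[ray('top',c4(*p),.034) for p in [(68,143),(250,60),(285,110),(100,208)]]
print([np.linalg.norm(Q[i]-Q[i-1]) for i in range(4)])
E
```

```text
sock top [0.4768663  0.16918588 0.046     ] side [0.47893043 0.16527196 0.046     ]
cap  top [0.44086623 0.27282402 0.102     ] side [0.44250214 0.26660104 0.102     ]
spare top [ 0.50970551 -0.15467325  0.086     ] side [ 0.50907628 -0.15881799  0.086     ]
[[0.4632385  0.31180362 0.034     ]
 [0.51858752 0.14885655 0.034     ]
 [0.45133134 0.12520642 0.034     ]
 [0.3942659  0.28951127 0.034     ]] [0.45685581 0.21884447 0.034     ] [np.float64(0.07248563548856565), np.float64(0.17209084787888404), np.float64(0.07129320983115917), np.float64(0.17393259711677508)]
[[ 0.54563439 -0.12978868  0.03      ]
 [ 0.53498017 -0.19394975  0.03      ]
 [ 0.47100989 -0.18389663  0.03      ]
 [ 0.48040391 -0.12079072  0.03      ]] [ 0.50800709 -0.15710644  0.03      ] [np.float64(0.06584815631884998), np.float64(0.065039643232237), np.float64(0.06475539908479269), np.float64(0.0638012842209126)]
[[0.52197289 0.14569801 0.034     ]
 [0.45315119 0.1252584  0.034     ]
 [0.39726552 0.2894361  0.034     ]
 [0.46542589 0.31201538 0.034     ]] [0.45945387 0.21810197 0.034     ]
[np.float64(0.04671979924228081), np.float64(0.12327053655445702), np.float64(0.03954632772973166), np.float64(0.12845747667598367)]
```

The mat stand at top px (228,225) measures about 172 x 70 mm, so it is the one meant. The stand at (131,183) is only about 125 mm long, so it is a decoy. The things that could be taken for the spare post are:
- the post in the rack, top (331,209) / side (286,183): this is the spare
- the fitted post on the mat stand, (209,228)
- the fitted post on the small stand, (118,187)

In the crop, the empty socket is at top (240.5,219) and side (267.5,240.5).

First I'll turn the tool so its x lies along world x.

```bash
python3 -m inch '[{"offset":[0,0,0],"rotation":[0,1,0]},{"offset":[0,0,0],"rotation":[0,1,0]},{"offset":[0,0,0],"rotation":[0,1,0]},{"offset":[0,0,0],"rotation":[0,1,0]},{"offset":[0,0,0],"rotation":[0,1,0]},{"offset":[0,0,0],"rotation":[0,1,0]},{"offset":[0,0,0],"rotation":[0,1,0]},{"offset":[0,0,0],"rotation":[0,1,0]},{"offset":[0,0,0],"rotation":[0,1,0]},{"offset":[0,0,0],"rotation":[0,1,0]},{"offset":[0,0,0],"rotation":[0,1,0]},{"offset":[0,0,0],"rotation":[0,0.6,0]}]' 0
```

```text
t: 1.3
eef_pos: [0.1983, 0.5349, 0.2392]
eef_rot: [-1.583, 0.007, -0.051]
wrist_force: [-0.2, 0.3, 0.4]
width: 0.088
```

```bash
python3 -m inch '[{"offset":[0.45,-0.03,-1],"rotation":[0,0,0]},{"offset":[0.45,-0.03,-1],"rotation":[0,0,0]},{"offset":[0.45,-0.03,-1],"rotation":[0,0,0]},{"offset":[0.45,-0.03,-1],"rotation":[0,0,0]},{"offset":[0.45,-0.03,-1],"rotation":[0,0,0]},{"offset":[0.45,-0.03,-1],"rotation":[0,0,0]},{"offset":[0.45,-0.03,-1],"rotation":[0,0,0]},{"offset":[0.45,-0.03,-1],"rotation":[0,0,0]},{"offset":[0.45,-0.03,-1],"rotation":[0,0,0]},{"offset":[0.45,-0.03,-1],"rotation":[0,0,0]},{"offset":[0.45,-0.03,-1],"rotation":[0,0,0]},{"offset":[0.45,-0.03,-1],"rotation":[0,0,0]}]'
```

```text
t: 2.5
eef_pos: [0.3175, 0.2175, 0.2468]
eef_rot: [-1.589, 0.013, -0.046]
wrist_force: [0.3, -0.5, 0.4]
width: 0.088
```

```bash
python3 -m inch '[{"offset":[0.55,0.1,-1],"rotation":[0.05,-0.1,-0.05]},{"offset":[0.55,0.1,-1],"rotation":[0.05,-0.1,-0.05]},{"offset":[0.55,0.1,-1],"rotation":[0.05,-0.1,-0.05]},{"offset":[0.55,0.1,-1],"rotation":[0.05,-0.1,-0.05]},{"offset":[0.55,0.1,-1],"rotation":[0.05,-0.1,-0.05]},{"offset":[0.55,0.1,-1],"rotation":[0,0,0]},{"offset":[0.55,0.1,-1],"rotation":[0,0,0]},{"offset":[0.55,0.1,-1],"rotation":[0,0,0]},{"offset":[0.55,0.1,-1],"rotation":[0,0,0]},{"offset":[0.55,0.1,-1],"rotation":[0,0,0]},{"offset":[0.55,0.1,-1],"rotation":[0,0,0]},{"offset":[0.55,0.1,-1],"rotation":[0,0,0]}]'
```

```text
t: 3.7
eef_pos: [0.4829, -0.0968, 0.2138]
eef_rot: [-1.56, -0.012, 0.007]
wrist_force: [-0.1, -0.6, -0.3]
width: 0.088
```

```bash
python3 -m inch '[{"offset":[0.2,0.6,-0.5],"rotation":[-0.03,0,0.04]},{"offset":[0.2,0.6,-0.5],"rotation":[-0.03,0,0.04]},{"offset":[0.2,0.6,-0.5],"rotation":[-0.03,0,0.04]},{"offset":[0.2,0.6,-0.5],"rotation":[0,0,0]},{"offset":[0.2,0.6,-0.4],"rotation":[0,0,0]},{"offset":[0,0,0],"rotation":[0,0,0]},{"offset":[0,0,0],"rotation":[0,0,0]}]'
python3 - <<'E'
from station import r, eyes
import cv2
f=eyes.grab_frame("side")["pixels"][:,:,::-1]
cv2.imwrite("pics/s1.png",cv2.resize(f[120:240,220:360],None,fx=5,fy=5,interpolation=cv2.INTER_CUBIC))
print(r.state()["eef_pos"],r.state()["eef_rot"],r.state()["wrist_force"])
E
```

```text
t: 4.4
eef_pos: [0.5092, -0.1618, 0.1336]
eef_rot: [-1.568, 0.005, 0.002]
wrist_force: [0.3, -0.1, -0.3]
width: 0.0883
[ 0.50907566 -0.16162575  0.13359781] [-1.56838534  0.00463468  0.0024272 ] [-0.18903867 -0.82631685 -0.54256028]
```

View pics/s1.png

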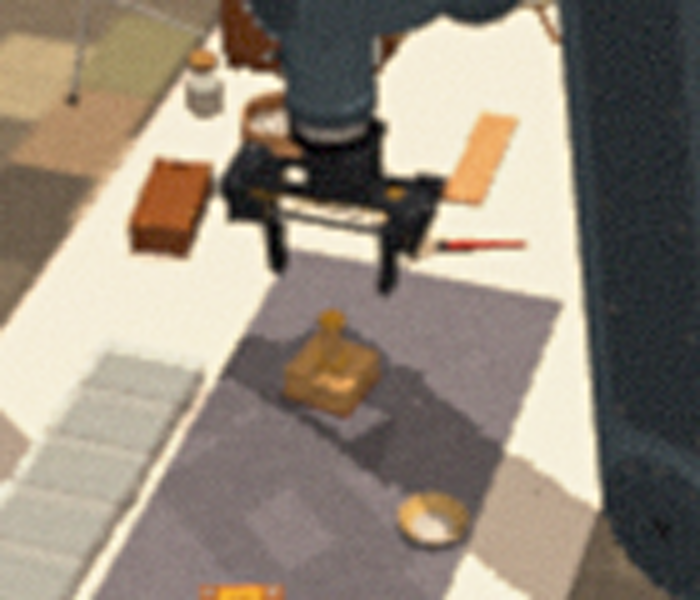

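The crop shows the open fingertips at (277,272) and (386,290), either side of the cap at (332,320), so the tool is over the post. Going down.

```bash
python3 -m inch '[{"offset":[0,0.6,0.1],"rotation":[0,0,-0.03]},{"offset":[0,0.6,0.05],"rotation":[0,0,0]},{"offset":[0,0.6,0.05],"rotation":[0,0,0]},{"offset":[0,0.6,0],"rotation":[0,0,0]},{"offset":[0,0.4,0],"rotation":[0,0,0]},{"offset":[0,0,0],"rotation":[0,0,0]},{"offset":[0,0,0],"rotation":[0,0,0]}]' 0
python3 - <<'E'
from station import r, eyes
import cv2
f=eyes.grab_frame("side")["pixels"][:,:,::-1]
cv2.imwrite("pics/s2.png",cv2.resize(f[150:220,250:330],None,fx=8,fy=8,interpolation=cv2.INTER_CUBIC))
E
```

```text
t: 5.15
eef_pos: [0.512, -0.1545, 0.0686]
eef_rot: [-1.573, -0.008, 0.006]
wrist_force: [-0.0, -0.9, 0.7]
width: 0.0883
```

View pics/s2.png

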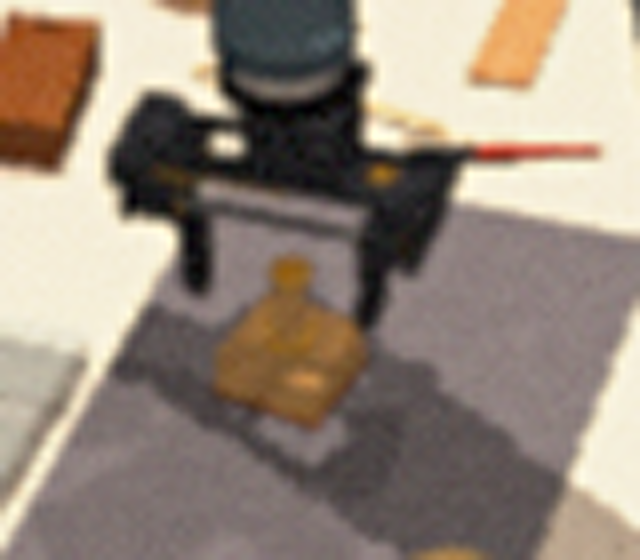

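Fingers straddle the neck (tips at (197,290) and (368,318), cap at (291,270)). I'll go down about 19 mm more, then close gently.

```bash
python3 -m inch '[{"offset":[-0.05,0.35,-0.05],"rotation":[0,0,0.04]},{"offset":[-0.05,0.35,-0.05],"rotation":[0,0,0.04]},{"offset":[0,0.05,0],"rotation":[0,0,0]},{"offset":[0,0,0],"rotation":[0,0,0]}]' 0
python3 -m inch '[{"offset":[0,0,0],"rotation":[0,0,0]},{"offset":[0,0,0],"rotation":[0,0,0]},{"offset":[0,0,0],"rotation":[0,0,0]},{"offset":[0,0,0],"rotation":[0,0,0]},{"offset":[0,0,0],"rotation":[0,0,0]},{"offset":[0,0,0],"rotation":[0,0,0]}]' 1 10
```

```text
t: 5.6
eef_pos: [0.5105, -0.158, 0.05]
eef_rot: [-1.575, -0.001, 0.006]
wrist_force: [-0.1, 0.6, 0.6]
width: 0.0883
t: 6.2
eef_pos: [0.5108, -0.1582, 0.0504]
eef_rot: [-1.575, -0.002, 0.006]
wrist_force: [1.0, -0.2, -0.2]
width: 0.0423
```

```bash
python3 -m inch '[{"offset":[0,0,0],"rotation":[0,0,0]},{"offset":[0,0,0],"rotation":[0,0,0]},{"offset":[0,0,0],"rotation":[0,0,0]},{"offset":[0,0,0],"rotation":[0,0,0]},{"offset":[0,0,0],"rotation":[0,0,0]}]' 1 10
python3 - <<'E'
from station import r
s=r.state();print(s["wrist_force"],s["width"],s["eef_pos"])
E
```

```text
t: 6.7
eef_pos: [0.5107, -0.1582, 0.0506]
eef_rot: [-1.575, -0.002, 0.006]
wrist_force: [-0.1, -1.0, -0.3]
width: 0.0248
[-0.0758722  -0.95716671 -0.33189647] 0.024765243332973936 [ 0.51072422 -0.15815656  0.05056743]
```

```bash
python3 -m inch '[{"offset":[0,0,0],"rotation":[0,0,0]},{"offset":[0,0,0],"rotation":[0,0,0]},{"offset":[0,0,0],"rotation":[0,0,0]},{"offset":[0,0,0],"rotation":[0,0,0]}]' 1 10
```

```text
t: 7.1
eef_pos: [0.5107, -0.1582, 0.0506]
eef_rot: [-1.575, -0.002, 0.006]
wrist_force: [-0.1, 0.0, -0.0]
width: 0.0242
```

```bash
python3 - <<'E'
from station import r, eyes
import cv2
f=eyes.grab_frame("side")["pixels"][:,:,::-1]
cv2.imwrite("pics/s3.png",cv2.resize(f[155:205,260:320],None,fx=12,fy=12,interpolation=cv2.INTER_CUBIC))
E
```

```text
(no output)
```

View pics/s3.png

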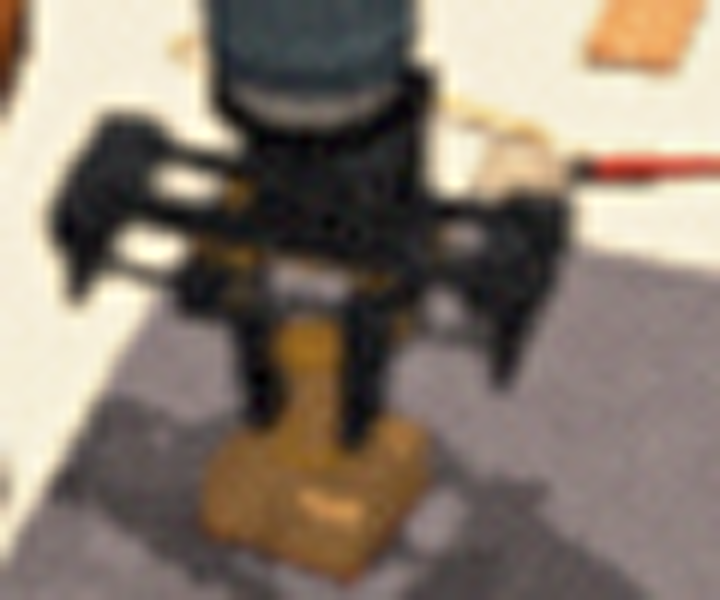

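The crop shows the fingers pinching the cap (310,345) rather than the neck. I'll reopen, lower about 6 mm and close again.

```bash
python3 -m inch '[{"offset":[0,0,0],"rotation":[0,0,0]},{"offset":[0,0,0],"rotation":[0,0,0]},{"offset":[0,0.12,0],"rotation":[-0.04,0,0]},{"offset":[0,0.12,0],"rotation":[0,0,0]},{"offset":[0,0,0],"rotation":[0,0,0]}]' 0.5 10
python3 - <<'E'
from station import r
s=r.state();print(s["wrist_force"],s["width"],s["eef_pos"],s["eef_rot"])
E
```

```text
t: 7.65
eef_pos: [0.5108, -0.1582, 0.044]
eef_rot: [-1.58, -0.002, 0.006]
wrist_force: [-0.9, -0.2, 0.3]
width: 0.0442
[-0.88210319 -0.15917755  0.30598491] 0.044196418567147684 [ 0.51080356 -0.15820006  0.04403022] [-1.57956919 -0.00194112  0.00602763]
```

```bash
python3 -m inch '[{"offset":[0,-0.02,0],"rotation":[0.09,0,0.02]},{"offset":[0,0,0],"rotation":[0,0,0]},{"offset":[0,0,0],"rotation":[0,0,0]},{"offset":[0,0,0],"rotation":[0,0,0]},{"offset":[0,0,0],"rotation":[0,0,0]},{"offset":[0,0,0],"rotation":[0,0,0]},{"offset":[0,0,0],"rotation":[0,0,0]},{"offset":[0,0,0],"rotation":[0,0,0]}]' 1 15
```

```text
t: 8.45
eef_pos: [0.5105, -0.158, 0.0443]
eef_rot: [-1.569, 0.001, 0.006]
wrist_force: [0.3, 0.7, -1.1]
width: 0.0276
```

```bash
python3 -m inch '[{"offset":[0,0,0],"rotation":[0,0,0]},{"offset":[0,0,0],"rotation":[0,0,0]},{"offset":[0,0,0],"rotation":[0,0,0]},{"offset":[0,0,0],"rotation":[0,0,0]}]' 1 15
python3 -m inch '[{"offset":[0,0,0],"rotation":[0,0,0]},{"offset":[0,0,0],"rotation":[0,0,0]},{"offset":[0,0,0],"rotation":[0,0,0]},{"offset":[0,0,0],"rotation":[0,0,0]}]' 1 50
```

```text
t: 8.85
eef_pos: [0.5105, -0.158, 0.0443]
eef_rot: [-1.569, 0.001, 0.006]
wrist_force: [-1.2, 0.1, -0.4]
width: 0.0275
t: 9.25
eef_pos: [0.5105, -0.158, 0.0443]
eef_rot: [-1.569, 0.001, 0.006]
wrist_force: [-0.4, 0.2, -0.6]
width: 0.0255
```

```bash
python3 - <<'E'
from station import r, eyes
import cv2
f=eyes.grab_frame("side")["pixels"][:,:,::-1]
cv2.imwrite("pics/s4.png",cv2.resize(f[155:205,260:320],None,fx=12,fy=12,interpolation=cv2.INTER_CUBIC))
s=r.state();print(s["wrist_force"],s["width"],s["moment"])
E
```

```text
[ 0.29515123  0.02496962 -0.95675742] 0.02522392205461749 [-0.07418141  0.0968913  -0.03147441]
```

View pics/s4.png

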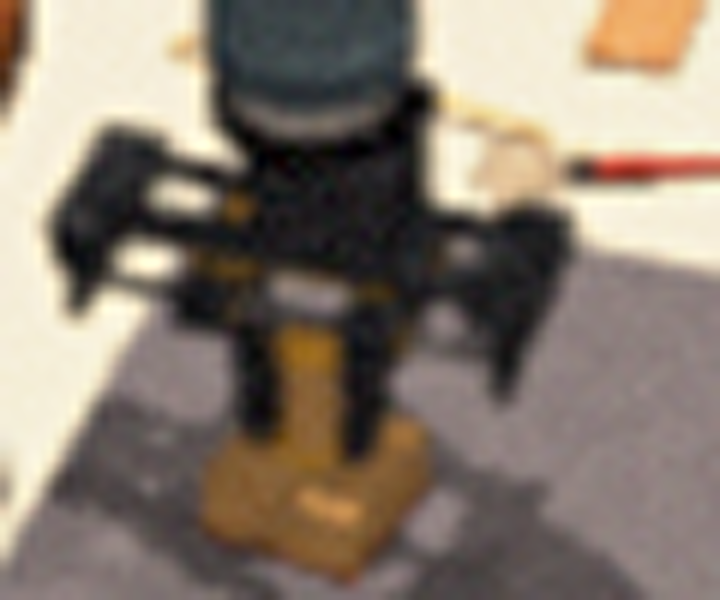

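```bash
python3 - <<'E'
from station import r, eyes
import cv2,numpy as np
a=[eyes.grab_frame("side")["pixels"][:,:,::-1].astype(float) for _ in range(3)]
f=np.mean(a,0).astype(np.uint8)
print(f[179:194,278:294].sum(2)//3)
cv2.imwrite("pics/s5.png",cv2.resize(f[174:200,270:300],None,fx=24,fy=22,interpolation=cv2.INTER_NEAREST))
from h import *
# predicted projections at post axis +-9,+-13 in x at z .06,.07, .081
for z in (.045,.06,.07,.081):
    print(z,proj('side',[[.5105+d,-.158,z] for d in (-13,-9,9,13) for d in [d/1000]]).round(1).tolist())
E
```

```text
[[ 29  38  45  46  79 118 123 123 128 124 105  69  47  48  42  28]
 [ 36  48  57  57  61  85  94 108 115 118  97  56  27  37  34  27]
 [ 27  38  47  47  50  62  66  73  78  69  52  30  26  30  40  35]
 [ 51  33  23  24  42  68  74  76  72  60  38  31  30  36  38  51]
 [ 97  52  22  19  38  69  84  90  89  80  43  23  23  23  34  54]
 [122  68  25  16  36  67  93  97  96  84  50  25  25  25  37  66]
 [123  76  27  19  32  65  87  95  92  81  44  28  23  29  50  97]
 [126  82  37  15  26  57  89  91  90  87  52  21  23  40  83 130]
 [126  86  35  19  19  48  87  97  96  85  60  32  21  37  80 129]
 [119  73  31  19  25  50  88  98  92  88  62  32  22  26  67 104]
 [ 99  64  38  18  21  53  85  96  94  88  52  28  21  38  68  93]
 [ 87  78  45  22  34  55  86  98  96  82  50  25  27  48  91 106]
 [ 85  80  62  43  51  71  88  94  94  85  46  22  28  62  98 108]
 [ 87  85  83  75  76  84  94  96  97  86  51  27  39  69  92  94]
 [ 86  87  90  91  92  90  90  91  94  88  62  57  69  84  91  90]]
0.045 [[288.3, 190.6], [287.4, 190.4], [283.7, 189.6], [282.9, 189.5]]
0.06 [[288.3, 188.0], [287.4, 187.9], [283.7, 187.1], [282.8, 186.9]]
0.07 [[288.3, 186.3], [287.4, 186.1], [283.7, 185.4], [282.8, 185.2]]
0.081 [[288.3, 184.4], [287.4, 184.2], [283.6, 183.5], [282.8, 183.3]]
```

View pics/s5.png

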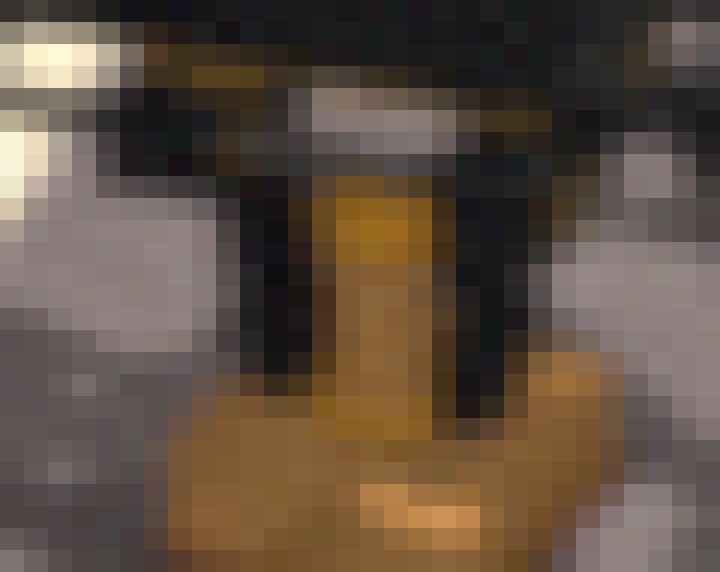

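The crop shows the fingers still closing on the cap (row ~183, gap 282.5–288 px, about 25 mm) rather than the neck. The pads plus the finger above them are longer than the neck is clear. I'll regrip with the middle of the pads on the cap, so they close parallel there.

```bash
python3 -m inch '[{"offset":[0,0,0],"rotation":[0,0,0]},{"offset":[0,0,0],"rotation":[0,0,0]},{"offset":[0,-0.5,0],"rotation":[0,0,0]},{"offset":[0,-0.5,0],"rotation":[0,0,0]},{"offset":[0,0,0],"rotation":[0,0,0]},{"offset":[0,0,0],"rotation":[0,0,0]}]' 0.55 10
python3 - <<'E'
from station import r
s=r.state();print(s["wrist_force"],s["width"],s["eef_pos"],s["eef_rot"])
E
```

```text
t: 10.05
eef_pos: [0.5113, -0.1585, 0.0726]
eef_rot: [-1.57, -0.001, 0.006]
wrist_force: [-0.5, 0.7, 0.2]
width: 0.0396
[-0.50936845  0.72258415  0.19741601] 0.039587263998831966 [ 0.51131473 -0.15852009  0.0726006 ] [-1.56993531e+00 -7.61486313e-04  6.06930872e-03]
```

```bash
python3 -m inch '[{"offset":[-0.03,0.1,0.02],"rotation":[0,0,0]},{"offset":[0,0,0],"rotation":[0,0,0]},{"offset":[0,0,0],"rotation":[0,0,0]},{"offset":[0,0,0],"rotation":[0,0,0]},{"offset":[0,0,0],"rotation":[0,0,0]},{"offset":[0,0,0],"rotation":[0,0,0]},{"offset":[0,0,0],"rotation":[0,0,0]}]' 1 15
python3 -m inch '[{"offset":[0,0,0],"rotation":[0,0,0]},{"offset":[0,0,0],"rotation":[0,0,0]},{"offset":[0,0,0],"rotation":[0,0,0]}]' 1 40
```

```text
t: 10.75
eef_pos: [0.5107, -0.1581, 0.0703]
eef_rot: [-1.57, -0.001, 0.006]
wrist_force: [-1.3, 0.6, 4.1]
width: 0.0236
t: 11.05
eef_pos: [0.5107, -0.1581, 0.0703]
eef_rot: [-1.57, -0.001, 0.006]
wrist_force: [-1.3, -0.4, 3.9]
width: 0.0225
```

```bash
python3 -m inch '[{"offset":[0,-0.2,0],"rotation":[0,0,0]},{"offset":[0,-0.4,0],"rotation":[0,0,0]},{"offset":[0,-0.6,0],"rotation":[0,0,0]},{"offset":[0,-0.8,0],"rotation":[0,0,0]},{"offset":[0,-0.6,0],"rotation":[0,0,0]},{"offset":[0,-0.4,0],"rotation":[0,0,0]},{"offset":[0,0,0],"rotation":[0,0,0]},{"offset":[0,0,0],"rotation":[0,0,0]}]' 1 50
python3 - <<'E'
from station import r, eyes
import cv2
f=eyes.grab_frame("side")["pixels"][:,:,::-1]
cv2.imwrite("pics/s6.png",cv2.resize(f[140:200,250:320],None,fx=10,fy=10,interpolation=cv2.INTER_CUBIC))
s=r.state();print(s["wrist_force"],s["width"],s["eef_pos"],s["eef_rot"])
E
```

```text
t: 11.85
eef_pos: [0.5093, -0.1573, 0.149]
eef_rot: [-1.569, 0.001, 0.006]
wrist_force: [0.1, -0.3, -0.9]
width: 0.0225
[ 0.12302032 -0.35685739 -0.26547753] 0.022119712417781743 [ 0.50929929 -0.15733327  0.14888794] [-1.56847597e+00  1.50638864e-03  6.04000899e-03]
```

View pics/s6.png

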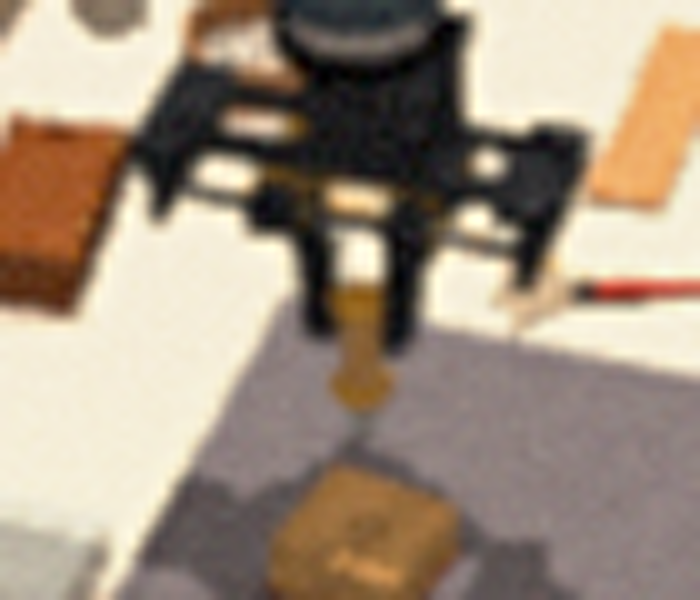

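Post is lifted and upright: cap (358,300), shoulder (362,385), stem showing, rack hole empty at (365,525). Moving towards the socket.

```bash
python3 -m inch '[{"offset":[-0.05,0,0.5],"rotation":[0,0,0]},{"offset":[-0.1,0,0.9],"rotation":[0,0,0]},{"offset":[-0.1,0,1],"rotation":[0,0,0]},{"offset":[-0.1,0,1],"rotation":[0,0,0]},{"offset":[-0.1,0,1],"rotation":[0,0,0]},{"offset":[-0.1,0,1],"rotation":[0,0,0]},{"offset":[-0.1,0,1],"rotation":[0,0,0]},{"offset":[-0.1,0,1],"rotation":[0,0,0]},{"offset":[-0.1,0,1],"rotation":[0,0,0]},{"offset":[-0.1,0,1],"rotation":[0,0,0]},{"offset":[-0.1,0,1],"rotation":[0,0,0]},{"offset":[-0.1,0,1],"rotation":[0,0,0]}]' 1 50
python3 -m inch '[{"offset":[-0.05,0,0.7],"rotation":[0,0,0]},{"offset":[0,0,0.4],"rotation":[0,0,0]},{"offset":[0,0,0],"rotation":[0,0,0]},{"offset":[0,0,0],"rotation":[0,0,0]}]' 1 50
```

```text
t: 13.1
eef_pos: [0.4677, 0.1448, 0.1406]
eef_rot: [-1.562, 0.021, 0.001]
wrist_force: [0.4, -0.1, -1.0]
width: 0.022
t: 13.5
eef_pos: [0.4619, 0.1775, 0.1381]
eef_rot: [-1.562, 0.027, 0.007]
wrist_force: [0.3, -0.6, -0.2]
width: 0.0218
```

```bash
python3 -m inch '[{"offset":[0.35,0,-0.25],"rotation":[-0.05,0.03,-0.14]},{"offset":[0.3,0,-0.2],"rotation":[-0.04,0.03,-0.12]},{"offset":[0,0,0],"rotation":[0,0,0]},{"offset":[0,0,0],"rotation":[0,0,0]}]' 1 50
cat > look.py <<'E'
import sys,cv2,numpy as np
from station import r, eyes
from h import *
n=sys.argv[1]
f=eyes.grab_frame("side")["pixels"][:,:,::-1]; t=eyes.grab_frame("top")["pixels"][:,:,::-1]
cv2.imwrite(f"pics/{n}s.png",cv2.resize(f[190:280,230:305],None,fx=8,fy=6.6*8/6.6*.82,interpolation=cv2.INTER_CUBIC)) if 0 else cv2.imwrite(f"pics/{n}s.png",cv2.resize(f[200:270,230:310],None,fx=8,fy=8,interpolation=cv2.INTER_CUBIC))
cv2.imwrite(f"pics/{n}t.png",cv2.resize(t[190:250,200:280],None,fx=8,fy=8,interpolation=cv2.INTER_CUBIC))
s=r.state();print(s["t"],s["wrist_force"],s["width"],s["eef_pos"],s["eef_rot"])
E
python3 look.py a
```

```text
t: 13.9
eef_pos: [0.4803, 0.1627, 0.1374]
eef_rot: [-1.573, -0.003, -0.003]
wrist_force: [0.7, 0.4, -1.2]
width: 0.0218
14.0 [ 0.91762025  0.73076856 -0.33252934] 0.022136257819276774 [0.48015188 0.16297094 0.13748377] [-1.57333545 -0.00294105 -0.00303379]
```

View pics/as.png

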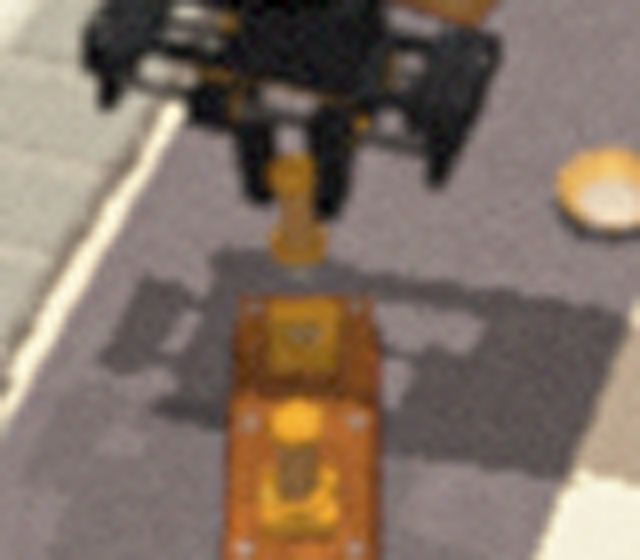

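View pics/at.png

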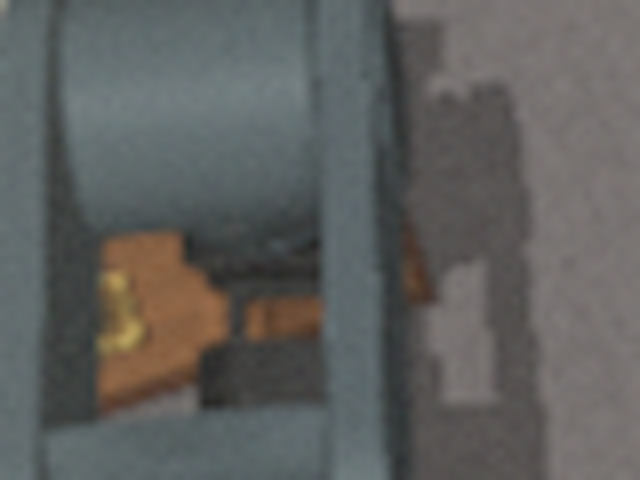

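```bash
python3 - <<'E'
from h import *
p=np.array([.4802,.1640,.0970])
for dz,n in [(.056,'captop'),(.05,'cap mid'),(.005,'shtop'),(0,'sh under')]:
    uv=proj('side',p+[0,0,dz])[0]; print(n,((uv-[230,200]+.5)*8-.5).round(1))
for s in ([.4789,.1653,.046],[.4777,.167,.046],[.4769,.1692,.046]):
    print(s,((proj('side',s)[0]-[230,200]+.5)*8-.5).round(1))
E
python3 - <<'E'
import cv2,sys
sys.path.insert(0,'.')
i=cv2.imread('pics/as.png')[130:370,200:400]
cv2.imwrite('pics/as2.png',cv2.resize(i,None,fx=2.4,fy=2.4,interpolation=cv2.INTER_CUBIC))
E
```

```text
captop [294.7 171.1]
cap mid [295.2 180.2]
shtop [298.5 246.4]
sh under [298.9 253.6]
[0.4789, 0.1653, 0.046] [304.  327.7]
[0.4777, 0.167, 0.046] [305.1 330.6]
[0.4769, 0.1692, 0.046] [305. 334.]
```

View pics/as2.png

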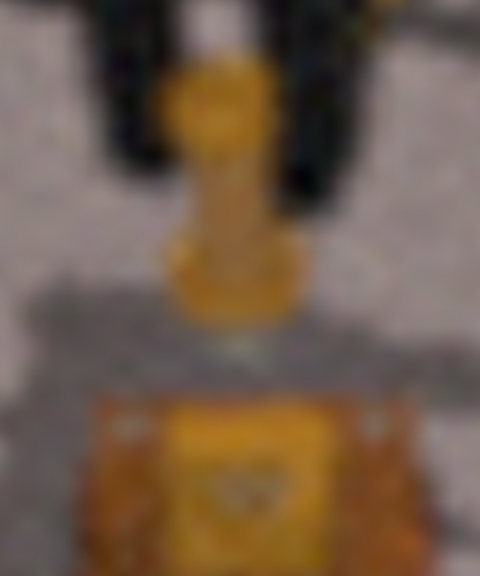

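```bash
python3 -m inch '[{"offset":[-0.04,0.4,0.1],"rotation":[0.02,-0.02,0.02]},{"offset":[-0.04,0.4,0.1],"rotation":[0,0,0]},{"offset":[0,0,0],"rotation":[0,0,0]},{"offset":[0,0,0],"rotation":[0,0,0]}]' 1 50
python3 look.py b
python3 - <<'E'
import cv2
i=cv2.imread('pics/bs.png')[130:370,200:400]
cv2.imwrite('pics/bs2.png',cv2.resize(i,None,fx=2.4,fy=2.4,interpolation=cv2.INTER_CUBIC))
E
```

```text
t: 14.4
eef_pos: [0.4773, 0.1685, 0.1151]
eef_rot: [-1.571, 0.001, -0.001]
wrist_force: [-0.5, -0.4, -0.6]
width: 0.0218
14.5 [-0.69723337  0.14247372 -0.89027625] 0.022365604823573287 [0.47736875 0.16840895 0.11538213] [-1.57095879e+00  3.97204196e-04 -7.79958027e-04]
```

View pics/bs2.png

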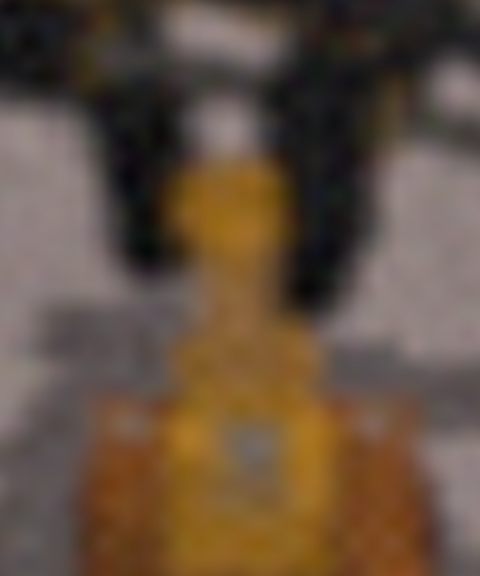

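```bash
python3 - <<'E'
from station import r, eyes
import cv2,numpy as np
a=[eyes.grab_frame("side")["pixels"][:,:,::-1].astype(float) for _ in range(4)]
f=np.mean(a,0).astype(np.uint8); cv2.imwrite('pics/f.png',f)
g=f[228:254,255:281]
g=np.clip(g.astype(float)*1.5,0,255).astype(np.uint8)
o=cv2.imread('pics/side0.png')[228:254,255:281]
cv2.imwrite('pics/s7.png',cv2.resize(np.hstack([g,o]),None,fx=15,fy=20,interpolation=cv2.INTER_NEAREST))
from h import *
for y in (.166,.1685,.171): print(y,proj('side',[.478,y,.046])-[255,228])
p=np.array([.4774,.1684,.1154-.0405])
print(proj('side',[p,p-[0,0,.018],p-[0,0,.026]])-[255,228])
E
```

```text
0.166 [[12.71106683 12.69768871]]
0.1685 [[12.49476776 13.13139023]]
0.171 [[12.27801481 13.56600183]]
[[12.39553779  8.11217076]
 [12.55128019 11.2630176 ]
 [12.61975728 12.64838734]]
```

View pics/s7.png

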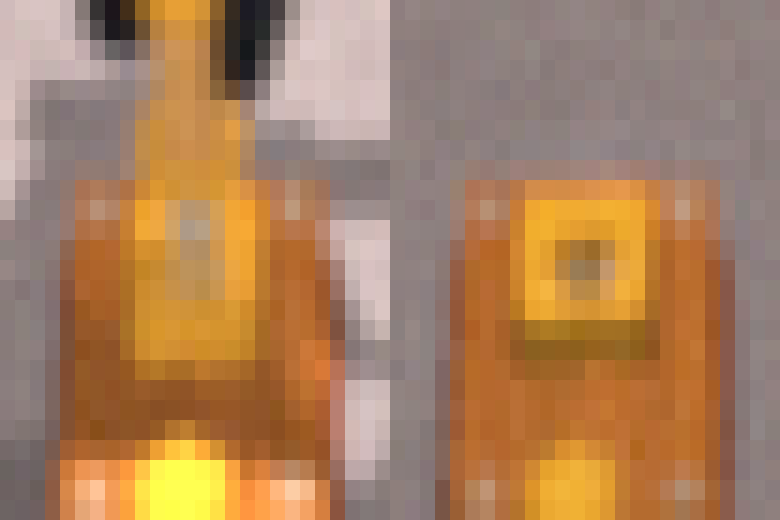

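Stem is centred on column 12.5 of the crop, and so is the hole. The rows suggest y is about 1 mm too far. Lowering gently into the chamfer.

```bash
python3 -m inch '[{"offset":[0.02,0.1,-0.05],"rotation":[0,0,0]},{"offset":[0,0.1,0],"rotation":[0,0,0]},{"offset":[0,0.1,0],"rotation":[0,0,0]},{"offset":[0,0.05,0],"rotation":[0,0,0]}]' 1 50
python3 -c "
from station import r
s=r.state();print(s['wrist_force'],s['moment'],s['eef_pos'],s['eef_rot'])"
```

```text
t: 15.1
eef_pos: [0.4791, 0.1669, 0.1073]
eef_rot: [-1.571, -0.003, -0.001]
wrist_force: [0.8, -0.1, -0.6]
width: 0.0221
[ 0.81539892 -0.09964206 -0.59606043] [-0.09043631  0.08405315 -0.01362999] [0.47908326 0.1668708  0.107263  ] [-1.57067825e+00 -2.61949994e-03 -1.33851118e-03]
```

```bash
python3 -m inch '[{"offset":[-0.04,0.1,0],"rotation":[0,0,0.02]},{"offset":[0,0.1,0],"rotation":[0,0,0]},{"offset":[0,0.1,0],"rotation":[0,0,0]},{"offset":[0,0,0],"rotation":[0,0,0]}]' 1 50
python3 -c "
from station import r
s=r.state();print(s['wrist_force'],s['moment'],s['eef_pos'],s['eef_rot'])"
```

```text
t: 15.5
eef_pos: [0.4779, 0.1669, 0.0988]
eef_rot: [-1.571, -0.0, -0.001]
wrist_force: [-0.3, -0.8, -0.0]
width: 0.0223
[-0.25894764 -0.80316913 -0.01177495] [-0.06575727  0.01184913  0.03253624] [0.47791544 0.16685044 0.09875409] [-1.57067223e+00 -2.59734845e-05 -1.41048263e-03]
```

14 mm in and no force: well aligned.

```bash
python3 -m inch '[{"offset":[0,0.1,0],"rotation":[0,0,0]},{"offset":[0,0.1,0],"rotation":[0,0,0]},{"offset":[0,0,0],"rotation":[0,0,0]}]' 1 55
python3 -c "
from station import r
s=r.state();print(s['wrist_force'],s['moment'],s['eef_pos'],s['eef_rot'])"
```

```text
t: 15.8
eef_pos: [0.4793, 0.1671, 0.0949]
eef_rot: [-1.57, -0.003, -0.001]
wrist_force: [-1.0, 0.0, 4.4]
width: 0.0215
[-1.03438326  0.02745364  4.39085279] [-0.02792228  0.35633095  0.00891169] [0.47927417 0.16710268 0.09492517] [-1.57029021e+00 -2.72049396e-03 -1.32237853e-03]
```

```bash
python3 -m inch '[{"offset":[-0.05,0.06,0],"rotation":[0,0,0.02]},{"offset":[0,0.06,0],"rotation":[0,0,0]},{"offset":[0,0,0],"rotation":[0,0,0]}]' 1 55
python3 -c "
from station import r
s=r.state();print(s['wrist_force'],s['moment'],s['eef_pos'],s['eef_rot'])"
```

```text
t: 16.1
eef_pos: [0.4797, 0.1674, 0.0936]
eef_rot: [-1.57, -0.004, -0.001]
wrist_force: [-0.4, -0.5, 5.9]
width: 0.0218
[-0.38542379 -0.53325356  5.89210652] [-0.0895726   0.40957978 -0.00824318] [0.47968165 0.16736323 0.09361456] [-1.56985187e+00 -4.24537091e-03 -1.16714077e-03]
```

```bash
python3 -m inch '[{"offset":[-0.06,0.1,0],"rotation":[0,0,0.04]},{"offset":[-0.04,0.1,0],"rotation":[0,0,0.02]},{"offset":[0,0.05,0],"rotation":[0,0,0]}]' 1 55
python3 -c "
from station import r
s=r.state();print(s['wrist_force'],s['moment'],s['eef_pos'],s['eef_rot'])"
```

```text
t: 16.4
eef_pos: [0.48, 0.1677, 0.0903]
eef_rot: [-1.569, -0.004, -0.001]
wrist_force: [-3.9, -0.5, 9.7]
width: 0.0221
[-3.93430125 -0.49531851  9.68462417] [-0.0671384   0.65880179  0.02958596] [0.47999902 0.16773232 0.09032677] [-1.56921140e+00 -4.08651687e-03 -1.00255364e-03]
```

```bash
python3 -m inch '[{"offset":[-0.12,0.03,-0.02],"rotation":[-0.02,0,0.05]},{"offset":[-0.06,0.03,0],"rotation":[0,0,0.03]},{"offset":[-0.02,0.03,0],"rotation":[0,0,0.02]}]' 1 60
python3 -c "
from station import r
s=r.state();print(s['wrist_force'],s['moment'],s['eef_pos'],s['eef_rot'])"
```

```text
t: 16.7
eef_pos: [0.4785, 0.1676, 0.0912]
eef_rot: [-1.571, -0.002, -0.001]
wrist_force: [-1.7, -0.9, 6.4]
width: 0.0218
[-1.71419763 -0.91935275  6.39297849] [-0.08022953  0.32734784  0.03598123] [0.47853149 0.1676129  0.09122448] [-1.57053261e+00 -1.58447548e-03 -9.66437372e-04]
```

```bash
python3 -m inch '[{"offset":[-0.06,0.12,-0.02],"rotation":[0,0,0.04]},{"offset":[-0.05,0.12,0],"rotation":[0,0,0.03]},{"offset":[-0.05,0.1,0],"rotation":[0,0,0.03]}]' 1 60
python3 -c "
from station import r
s=r.state();print(s['wrist_force'],s['moment'],s['eef_pos'],s['eef_rot'])"
```

```text
t: 17.0
eef_pos: [0.4775, 0.1673, 0.0846]
eef_rot: [-1.57, 0.002, -0.001]
wrist_force: [2.2, -0.4, 2.9]
width: 0.0215
[ 2.17470345 -0.38356793  2.85319241] [-0.16772495 -0.47004256  0.02408656] [0.47747917 0.16731624 0.08463046] [-1.56996285e+00  1.94995508e-03 -9.30531510e-04]
```

Force dropped from about 10 N to 2.9 N while z fell to 0.0846, so it may have snapped. I'll press a bit more to confirm.

```bash
python3 -m inch '[{"offset":[0.02,0.1,-0.01],"rotation":[0,0,-0.01]},{"offset":[-0.03,0.1,0],"rotation":[0,0,0]},{"offset":[-0.03,0.1,0],"rotation":[0,0,0.02]}]' 1 60
python3 -c "
from station import r
s=r.state();print(s['wrist_force'],s['moment'],s['eef_pos'],s['eef_rot'])"
```

```text
t: 17.3
eef_pos: [0.4779, 0.1673, 0.0789]
eef_rot: [-1.57, 0.0, -0.001]
wrist_force: [-3.5, -1.8, 16.9]
width: 0.0214
[-3.46531803 -1.77159449 16.92240217] [-0.13682122  0.33313823  0.04518132] [0.47792938 0.16728383 0.07889758] [-1.56970168e+00  4.23835332e-04 -7.50190419e-04]
```

```bash
python3 -m inch '[{"offset":[0.03,-0.1,0],"rotation":[0,0,0]},{"offset":[0.03,-0.08,0],"rotation":[0,0,0]},{"offset":[0,0,0],"rotation":[0,0,0]}]' 1 60
python3 look.py d
python3 - <<'E'
import cv2
i=cv2.imread('pics/ds.png')[160:430,180:420]
cv2.imwrite('pics/ds2.png',cv2.resize(i,None,fx=2.2,fy=2.2,interpolation=cv2.INTER_CUBIC))
E
```

```text
t: 17.6
eef_pos: [0.478, 0.1673, 0.0841]
eef_rot: [-1.57, 0.004, -0.0]
wrist_force: [-0.4, -0.0, 4.2]
width: 0.0218
17.7 [-0.76939125  0.43936391  4.76009634] 0.02153273323277888 [0.47811355 0.16733352 0.08391593] [-1.57004895e+00  3.93302598e-03 -3.23688894e-04]
```

View pics/ds2.png

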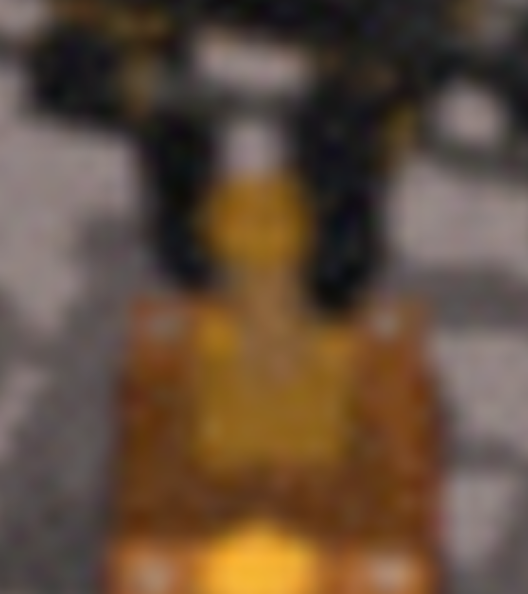

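Shoulder sits on the brass block at crop (275,340) and no stem is visible. Now the pull, approached gradually.

```bash
python3 -m inch '[{"offset":[0,-0.08,0],"rotation":[0,0,-0.02]},{"offset":[0,-0.06,0],"rotation":[0,0,-0.02]},{"offset":[0,-0.03,0],"rotation":[0,0,0]}]' 1 60
python3 -c "
from station import r
s=r.state();print(s['wrist_force'],s['moment'],s['eef_pos'],s['eef_rot'])"
```

```text
t: 18.0
eef_pos: [0.4776, 0.1672, 0.087]
eef_rot: [-1.57, 0.0, -0.0]
wrist_force: [2.5, 0.9, -2.8]
width: 0.0216
[ 2.50798472  0.92671345 -2.8332709 ] [ 0.00926563 -0.34335334  0.04284277] [0.47757561 0.16720981 0.0870101 ] [-1.57013692e+00  4.33049809e-04 -4.88023542e-04]
```

```bash
python3 -m inch '[{"offset":[0.03,-0.07,0],"rotation":[0,0,0]},{"offset":[0.03,-0.07,0],"rotation":[0,0,0]},{"offset":[0.02,-0.05,0],"rotation":[0,0,0]}]' 1 60
python3 -c "
from station import r
s=r.state();print(s['wrist_force'],s['moment'],s['eef_pos'],s['eef_rot'])"
```

```text
t: 18.3
eef_pos: [0.4776, 0.167, 0.0896]
eef_rot: [-1.57, 0.005, -0.001]
wrist_force: [1.7, 0.6, -8.5]
width: 0.0218
[ 1.70890182  0.55244467 -8.50147426] [-0.02170826 -0.47148921  0.00671714] [0.47759166 0.16698201 0.08957   ] [-1.57046445e+00  4.95598505e-03 -7.17273677e-04]
```

Held at -8.5 N. A little more, then a steady hold.

```bash
python3 -m inch '[{"offset":[0.03,-0.06,0],"rotation":[0,0,-0.02]},{"offset":[0.03,-0.05,0],"rotation":[0,0,-0.02]}]' 1 60
python3 -m inch '[{"offset":[0.02,-0.04,0],"rotation":[0,0,-0.02]},{"offset":[0.02,-0.04,0],"rotation":[0,0,-0.02]}]' 1 60
```

```text
t: 18.5
eef_pos: [0.4777, 0.1668, 0.0908]
eef_rot: [-1.571, 0.004, -0.001]
wrist_force: [1.5, 1.2, -10.1]
width: 0.0217
t: 18.7
eef_pos: [0.4775, 0.1667, 0.0917]
eef_rot: [-1.571, 0.002, -0.001]
wrist_force: [2.4, 0.1, -13.5]
width: 0.022
```

```bash
python3 -m inch '[{"offset":[0.02,0,0],"rotation":[0,0,0]},{"offset":[0.02,-0.01,0],"rotation":[0,0,0]}]' 1 60
python3 -m inch '[{"offset":[0.02,-0.02,0],"rotation":[0,0,0]},{"offset":[0.02,-0.02,0],"rotation":[0,0,0]}]' 1 60
```

```text
t: 18.9
eef_pos: [0.4777, 0.1667, 0.0913]
eef_rot: [-1.571, 0.004, -0.001]
wrist_force: [2.0, 0.1, -12.7]
width: 0.0216
t: 19.1
eef_pos: [0.4779, 0.1666, 0.0918]
eef_rot: [-1.571, 0.006, -0.001]
wrist_force: [1.0, 0.2, -13.5]
width: 0.0215
```

```bash
python3 -m inch '[{"offset":[0.01,0.03,0],"rotation":[0,0,-0.02]},{"offset":[0.01,0.01,0],"rotation":[0,0,-0.02]}]' 1 60
python3 -m inch '[{"offset":[0.01,-0.01,0],"rotation":[0,0,0]},{"offset":[0.01,-0.01,0],"rotation":[0,0,0]}]' 1 60
```

```text
t: 19.3
eef_pos: [0.4781, 0.1666, 0.0907]
eef_rot: [-1.571, 0.003, -0.001]
wrist_force: [1.0, 0.9, -9.7]
width: 0.0215
t: 19.5
eef_pos: [0.4782, 0.1667, 0.0911]
eef_rot: [-1.571, 0.003, -0.001]
wrist_force: [0.7, -0.0, -11.6]
width: 0.0218
```

```bash
python3 -m inch '[{"offset":[0,0.01,0],"rotation":[0,0,0]},{"offset":[0,0,0],"rotation":[0,0,0]},{"offset":[0,0,0],"rotation":[0,0,0]}]' 1 60
python3 -m inch '[{"offset":[0,0,0],"rotation":[0,0,0]},{"offset":[0,0,0],"rotation":[0,0,0]},{"offset":[0,0,0],"rotation":[0,0,0]}]' 1 60
```

```text
t: 19.8
eef_pos: [0.4781, 0.1667, 0.0909]
eef_rot: [-1.571, 0.004, -0.001]
wrist_force: [0.5, 1.3, -10.0]
width: 0.0216
t: 20.1
eef_pos: [0.4781, 0.1667, 0.091]
eef_rot: [-1.571, 0.004, -0.001]
wrist_force: [-0.4, 0.6, -11.3]
width: 0.0216
```

Very steady now. I'll hold it for over a second with plain zero rows.

```bash
for k in 1 2; do python3 -m inch '[{"offset":[0,0,0],"rotation":[0,0,0]},{"offset":[0,0,0],"rotation":[0,0,0]},{"offset":[0,0,0],"rotation":[0,0,0]},{"offset":[0,0,0],"rotation":[0,0,0]},{"offset":[0,0,0],"rotation":[0,0,0]},{"offset":[0,0,0],"rotation":[0,0,0]},{"offset":[0,0,0],"rotation":[0,0,0]}]' 1 60; done
```

```text
t: 20.8
eef_pos: [0.4781, 0.1667, 0.091]
eef_rot: [-1.571, 0.004, -0.001]
wrist_force: [0.4, -0.5, -10.7]
width: 0.0217
t: 21.5
eef_pos: [0.4781, 0.1667, 0.0909]
eef_rot: [-1.571, 0.004, -0.001]
wrist_force: [0.4, 0.7, -11.0]
width: 0.0211
```

Held at 10–11 N for about 2 s with z steady. Relaxing to zero force.

```bash
python3 -m inch '[{"offset":[0,0.06,0],"rotation":[0,0,0]},{"offset":[0,0.06,0],"rotation":[0,0,-0.02]},{"offset":[0,0.03,0],"rotation":[0,0,-0.02]},{"offset":[0,0,0],"rotation":[0,0,0]}]' 1 60
python3 -c "
from station import r
s=r.state();print(s['wrist_force'],s['moment'],s['eef_pos'],s['eef_rot'])"
```

```text
t: 21.9
eef_pos: [0.4787, 0.1668, 0.0882]
eef_rot: [-1.571, -0.002, -0.0]
wrist_force: [-3.3, 0.5, -5.7]
width: 0.0219
[-3.34280524  0.50316234 -5.74401203] [-0.02186937  0.37346381  0.03992842] [0.47874075 0.16681336 0.08824735] [-1.57126203e+00 -2.11439370e-03 -4.33794438e-04]
```

```bash
python3 -m inch '[{"offset":[-0.05,0.06,0.01],"rotation":[0,0,0.02]},{"offset":[-0.02,0.05,0],"rotation":[0,0,0]},{"offset":[0,0,0],"rotation":[0,0,0]}]' 1 60
python3 -c "
from station import r
s=r.state();print(s['wrist_force'],s['moment'],s['eef_pos'],s['eef_rot'])"
```

```text
t: 22.2
eef_pos: [0.4786, 0.1671, 0.087]
eef_rot: [-1.571, -0.004, -0.0]
wrist_force: [-2.5, 0.3, -2.8]
width: 0.0218
[-2.53416726  0.29743051 -2.80014514] [-0.16691215  0.49648818  0.02423623] [0.47861772 0.16712599 0.08701048] [-1.57113694e+00 -3.74689119e-03 -3.85349082e-04]
```

```bash
python3 -m inch '[{"offset":[-0.05,0.04,0],"rotation":[0,0,0.04]},{"offset":[-0.03,0.04,0],"rotation":[0,0,0]},{"offset":[0,0,0],"rotation":[0,0,0]}]' 1 60
python3 -m inch '[{"offset":[0,0,0],"rotation":[0,0,0]},{"offset":[0,0,0],"rotation":[0,0,0]}]' 1 20
python3 -c "
from station import r
s=r.state();print(s['wrist_force'],s['moment'],s['eef_pos'],s['eef_rot'])"
```

```text
t: 22.5
eef_pos: [0.4785, 0.1672, 0.0863]
eef_rot: [-1.571, -0.004, -0.0]
wrist_force: [-1.3, -0.2, -1.3]
width: 0.0214
t: 22.7
eef_pos: [0.4783, 0.1671, 0.0864]
eef_rot: [-1.571, -0.003, -0.0]
wrist_force: [-1.2, -0.3, 0.1]
width: 0.0231
[-1.2019647  -0.25819666  0.06702875] [-0.15250427  0.20827147  0.04464592] [0.47827726 0.16713157 0.08641981] [-1.57102459e+00 -3.11413992e-03 -3.83842065e-04]
```

```bash
python3 -m inch '[{"offset":[0,0,0],"rotation":[0,0,0]},{"offset":[0,0,0],"rotation":[0,0,0]},{"offset":[0,0,0],"rotation":[0,0,0]},{"offset":[0,0,0],"rotation":[0,0,0]},{"offset":[0,0,0],"rotation":[0,0,0]}]' 0.4 10
python3 -m inch '[{"offset":[0,-0.4,0],"rotation":[0,0,0]},{"offset":[0,-0.8,0],"rotation":[0,0,0]},{"offset":[0,-1,0],"rotation":[0,0,0]},{"offset":[0,-1,0],"rotation":[0,0,0]},{"offset":[0,-1,-0.8],"rotation":[0,0,0]},{"offset":[0,-0.5,-1],"rotation":[0,0,0]},{"offset":[0,0,-1],"rotation":[0,0,0]},{"offset":[0,0,-1],"rotation":[0,0,0]},{"offset":[0,0,-1],"rotation":[0,0,0]},{"offset":[0,0,-1],"rotation":[0,0,0]},{"offset":[0,0,-1],"rotation":[0,0,0]},{"offset":[0,0,0],"rotation":[0,0,0]}]' 0.4
python3 - <<'E'
from station import r, eyes
import cv2,numpy as np
f=eyes.grab_frame("side")["pixels"][:,:,::-1]; t=eyes.grab_frame("top")["pixels"][:,:,::-1]
cv2.imwrite('pics/e_s.png',cv2.resize(f[210:285,235:300],None,fx=8,fy=8,interpolation=cv2.INTER_CUBIC))
cv2.imwrite('pics/e_t.png',t)
E
```

```text
t: 23.2
eef_pos: [0.4799, 0.1674, 0.0874]
eef_rot: [-1.57, -0.007, -0.001]
wrist_force: [0.4, 0.7, 0.1]
width: 0.0531
t: 24.4
eef_pos: [0.4806, -0.0083, 0.2198]
eef_rot: [-1.573, -0.017, 0.003]
wrist_force: [0.1, 0.6, -0.4]
width: 0.0527
```

View pics/e_s.png

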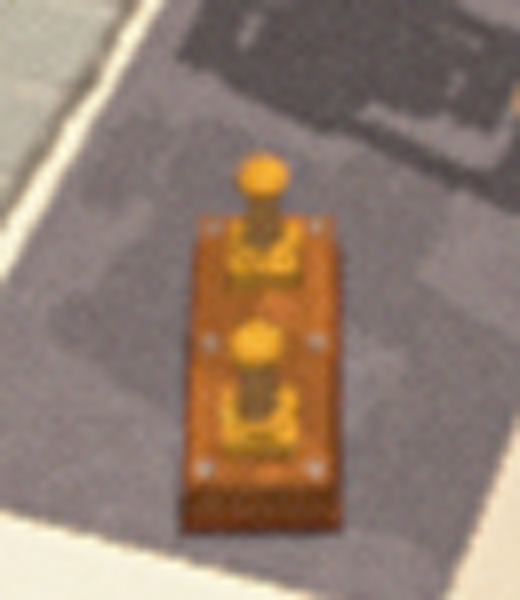

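View pics/e_t.png

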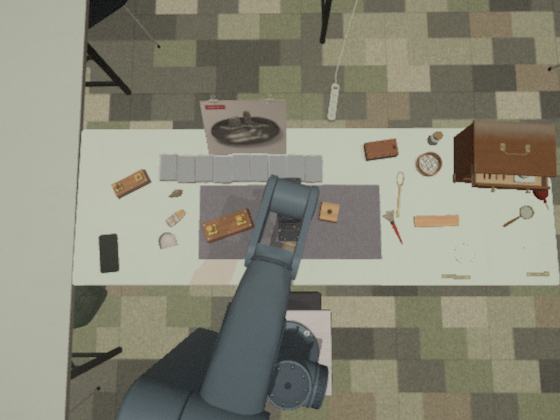

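The side crop shows the new post upright with its cap at (264,175) above its block at (263,255). That matches the fitted post, with cap (258,341) above block (260,425). The rack hole is empty at top (329,212), and the bystanders are where they were. The robot is clear.

```bash
python3 -c "
from station import r
print(r.sign_off())"
```

```text
the job is handed in; nothing more can be done
None
```

The spare post is in the empty sprung socket of the larger stand, snapped home and checked, and I handed the job in at about 24.5 s.

- **Press:** The force built to about 10 N, then fell to 2.9 N as the post dropped in, which I took as the snap. A confirming press read 16.9 N, with the socket giving about 7.5 mm. The shoulder sat on the block and no stem was visible.
- **Pull:** I held 10–11 N for about 2 s with the height steady. On the way up it went above 10 N, to 13.5 N at most in the readings. Forces were read only at the end of each call, so short peaks between readings are not known.
- **Grip:** I held the post by its brass cap, not the neck. Two earlier tries lower down did not close on the neck: the fingers read 24–27 mm, too wide for it.
- **Last check:** After release the post stands upright and looks the same height as the fitted one, to about a pixel. The rack is empty, the bystanders in view had not moved, and the robot was touching nothing. I could not check the top view of the socket while the arm was over it.
- **Disagreement:** The two cameras put the socket about 4 mm apart in y. I settled it against the side view, and the stem went in with no side force.

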